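Key a centrifuge rotor onto its drive pin

ROBOT

A 6-joint arm with a two-finger parallel gripper is mounted at the origin on the work surface. World frame = base frame: x ahead of the robot, y to its left, z up, the work surface at z = 0. Lengths are in mm, angles in rad, forces in N, time in s.
With the tool pointing down it reaches from about 350 to 975 mm from the base axis. Payload 7.1 kg.
Tool frame: the origin (TCP) lies at the very end of the fingers, on their centre line; the grasp point (between the pads) lies 19 mm behind it; z points along the fingers, x is the direction in which the jaws open and shut, and the axes are right-handed (so a half turn about z gives the same grasp; the last joint's range is limited). The gripper opens to 88 mm and grips with 3 to 60 N. Pads are 20 mm wide; open, the fingers measure 115 mm over their backs; the gripper's body (75 mm by 178 mm) begins 61 mm behind the grasp point.
Start: joints at [1.155, 0.423, 1.63, -0, 1.089, -0.019], TCP at [241.511, 576.435, 222.675] pointing down, gripper open.
Joint ranges: [-3, 3], [-0.9, 2.11], [0.09, 2.58], [-1.31, 4.45], [0.11, 2.69], [-2.54, 2.54]. Speed limits (rad/s): [2.39, 2.39, 3.01, 3.14, 3.14, 3.14].

INTERFACE

Orientations are given as a rotation vector (axis times angle).
In Python, from workcell import ctrl gives the robot as it stands. The module is installed in compiled form; this text tells all that it offers.
- The arm moves only by the tool move_arm, never from a script. Its argument "motion" is a list of rows, each a list of 2 entries, a list of its own where there are three numbers: the shift along the tool's x, y, z normalised to -1 to 1, where 1 is 150 mm, then the turn, a rotation vector about the tool's x, y, z normalised to -1 to 1, where 1 is 60 degrees. In form: [[[x, y, z], [rx, ry, rz]], ...]. A call has exactly 5 rows; each row is the pose to reach, as a shift and turn from the pose commanded when the call began, along the tool's axes at that moment; what a row does not reach only later rows make up. A row lasts 1/8 s, in which the tool goes at most 62.5 mm and 10.7 degrees, less where a joint would pass 70% of its speed; a pose out of reach is approached as far as the arm can. A call with a number of a shift or a turn outside -1 to 1 is refused whole. A call with a gripper value outside its range is refused whole. "gripper" is the opening, from 0 (shut) to 1 (fully open), set as the call begins (left out, the last holds). The fingers move at their own pace and stop on an object; the grip force is fixed at half the most. Time passes only in rows, so rows that repeat a pose let the fingers close, or fill a call up. It gives the time, the measured TCP pose, the force and the opening at its end, in the units of the state.
- ctrl.get_obs(): the state, without advancing time (a new reading comes with each control period).
- ctrl.get_image(name): name is "scene" or "side" or "wrist"; returns a dict with "pixels" (420x560x3 uint8, red, green, blue), "camera_matrix" (3x3 intrinsics, pixels), "R" (3x3) and "t" (3): a world point X has camera coordinates R X + t; the wrist camera has in their place "mount" (4x4, takes a point from camera to tool coordinates, whose origin is the TCP and whose axes are the tool frame's). Camera axes: x right, y down, z forward; pixel columns grow to the right and rows downward; lengths in mm; the calibration is good to about 2 mm. A picture is of the moment at which its call begins: read the wrist's pose just before it. There is no depth.
- ctrl.close_job(): hands the job in, once; it reports no verdict.
Trained networks look in the newest picture that a camera, given by its name, has taken for a name from the list of things; names that differ only in an ending like _2 or _b are one class to them, and where a whole thing is asked for, a point or a joint stands for the part that bears it (a point fixed in the world has none). Each returns a list of dicts, best first, with "p" (0 to 1); they miss things now and then, are a little off and sometimes report something else, mostly with a low value. They report only what shows in the picture. A call takes as long as a camera call.
- ctrl.boxes_of(camera, name): "location" ([x, y, z] in mm, in world coordinates, good to about 4 mm: the middle of the surface that is visible of it).
- ctrl.regions_of(camera, name): "mask" (420x560 bool, what is visible of it).
- ctrl.pinpoint(camera, name): "location" ([x, y, z] in mm, in world coordinates, good to about 4 mm: a listed point, or the origin of a listed thing).
The state is a dict: "t": time; "qpos": joint angles; "qvel": joint speeds; "joint_torque": joint torques, N m; "ee_pos": TCP position; "orientation": TCP orientation; "ft_force": force on the tool from outside, world axes, zero at the start; "moment": the same for the moment, N m; "width": finger opening in mm.
Only numpy, scipy, OpenCV 4.12 (cv2) and the standard library are available. Lean on these libraries where they do the work, as an engineer would, in place of code of your own. Each camera call takes 0.05 s, during which the arm holds its last target.

TASK

The rotor in the open bench centrifuge is sitting loose on its spindle, out of step with the drive pin. Without lifting it or forcing it, push it round with a fingertip until the notch in its rim stands over the pin, then press the middle of the rotor straight down until it is fully home with the pin in the notch, and take the hand away. Leave the other things on and around the centrifuge where they are.

Things in the scene. Friction and masses are not known exactly. Their poses are not given: they have to be found in the camera images.
- centrifuge: the fixed white housing, 260 mm (x) by 360 mm (y), 70 mm tall; origin under its middle, on the bench. A round rim (inside radius 103 mm, outside 110 mm, 82 mm above the bench) surrounds the drive; its flat +y end is a shelf on which the jar and the bottle stand.
- drive: the fixed drive: a dark round steel flange, 202 mm diameter, that does not turn, with an upright 16 mm spindle in the middle and the drive pin lying on it. Origin on the spindle axis at the flange's upper face (80 mm above the bench); z up, x points from the axis along the pin.
- collar (a joint): rubber friction collar (52 mm diameter) on the spindle under the rotor, in m: 0 = up, carrying the rotor 10 mm above the flange; 0.010 = pushed down level with the flange. It stays where it is pushed and slides down under about 6 N of pressing. It gives only ordinary friction against turning.
- rotor: the loose aluminium rotor, about 0.25 kg, 144 mm diameter, plate 8 mm thick, on the spindle with 1 mm play all round. Origin on its axis at the plate's underside; z up, x points from the axis to the notch. Loose, its origin is 10 mm above the drive's origin; fully home, the plate lies flat on the flange and the origins coincide. Out of step it stops on the pin about 2 mm down.
- boss_top (a point): middle of the flat top of the rotor's central boss (closed cylinder, 32 mm diameter, covering the spindle), on the axis, 44 mm above the rotor's origin: the place to press
- sleeve (a point): middle of the top of one of the rotor's three equal upright tube sleeves (22 mm diameter, solid to the touch, tops 38 mm above the rotor's origin, 30 mm above the plate). They stand at radius 50 mm, at 60 (this one), 180 and 300 degrees counterclockwise from the notch seen from above. A sleeve pushed sideways turns the rotor either way, with 1 to 3 N.
- notch (a point): the middle of the notch in the rotor's rim, 65 mm from the axis, half-way up the plate (4 mm above its underside). The notch is 14 mm wide with parallel sides, open outwards, from radius 53 mm to the rim; it is the only one
- pin (a point): point on the axis of the drive pin, 65 mm from the spindle axis, 4 mm above the flange's face. The round steel pin, 8 mm diameter, lies on the flange and points outwards from radius 58 mm to 99 mm, its top 8 mm above the face; its outer end is always seen beyond the rotor's rim
- specimen_jar: clear screw-top specimen jar, 40 mm diameter, 50 mm tall, standing on the shelf part of the centrifuge's housing; origin at the centre of its underside
- oil_bottle: small amber dropper bottle, 28 mm diameter, 55 mm tall, standing on the shelf part of the centrifuge's housing; origin at the centre of its underside
- beaker: glass beaker, 70 mm diameter, 90 mm tall, on the bench; origin at the centre of its underside
- slide_box: closed flat slide box, 102 x 87 x 38 mm, on the bench; origin at the centre of its underside
- tube_rack: white rack of capped tubes, 80 x 190 mm, 87 mm tall, on the bench; origin at the centre of its underside
- petri_dishes: stack of petri dishes, 90 mm diameter, 44 mm tall, on the bench; origin at the centre of its underside
- pipette: hand pipette lying on the bench, about 210 mm long, 20 mm high; origin below its middle, x axis along it

How it is judged (in metres and radians):
At the end, for the whole second after the job is handed in: The rotor lies flat on the flange (origin within 2 mm of the flange's face, tilt under 0.03 rad), with its notch over the pin (notch point within 6 mm of the pin point, seen from above), and at rest (z of rotor in the frame of drive between -0.003 and 0.002 m and horizontal distance between notch and pin below 0.006 m and angle between rotor's own z axis and vertical below 0.03 rad and linear speed of rotor below 0.02 m/s and angular speed of rotor below 0.1 rad/s); the robot touches nothing.
It fails at once if the rotor is lifted (more than 8 mm above the height at which it sat loose) or tipped by more than 0.2 rad (z of rotor in the frame of drive above 0.018 m or angle between rotor's own z axis and vertical above 0.2 rad).
It fails at once if the rotor is forced (more than 60 N from the hand or arm) (contact force between any of the fingers, the arm and rotor above 60 N).
It fails at once if another thing is moved by more than 30 mm (distance of any of specimen_jar, oil_bottle, beaker, slide_box, tube_rack, petri_dishes, pipette from where it was at the start of the episode above 0.03 m).
It also fails if it takes over 54 s, if anything falls off the work surface, if the arm or the gripper's body presses on something with over 40 N, if the wrist force passes 120 N, or if a joint passes its speed limit or range.

## Working session

There is one attempt and no reset: what is moved stays moved. The work goes in short steps, Python scripts to look and compute and a tool call to move; the robot and the scene stay as the last step left them, time stands still between calls to the robot, and variables do not carry over. Pictures are saved under pics/ and viewed, and the job is handed in when it is done.

Besides the shell and the picture viewer there is one more tool, called after "Call:" as name(argument=value, ...), one argument or row to a line, values as JSON. move_arm: Moves the arm, as the interface text tells. Its arguments: {"type":"object","properties":{"motion":{"type":"array","items":{"type":"array"}},"gripper":{"type":"number"}},"required":["motion"]}

```bash
mkdir -p pics
cat > h.py <<'E'
import numpy as np, cv2
from workcell import ctrl
from scipy.spatial.transform import Rotation as Rn
def snap(name,fn,crop=None,scale=1):
    im=ctrl.get_image(name); p=im["pixels"][:,:,::-1]
    if crop: a,b,c,d=crop; p=p[b:d,a:c]
    if scale!=1: p=cv2.resize(p,None,fx=scale,fy=scale,interpolation=cv2.INTER_CUBIC)
    cv2.imwrite("pics/"+fn,p); return im
E
python3 - <<'E'
from h import *
o=ctrl.get_obs(); print(o)
for c in ("scene","side","wrist"): snap(c,c+"0.png")
for c in ("scene","side","wrist"):
    for n in ("drive","boss_top","sleeve","notch","pin","rotor","specimen_jar","oil_bottle","tube_rack","beaker"):
        print(c,n,[(np.round(d["location"],1),round(d["p"],2)) for d in ctrl.pinpoint(c,n)[:4]])
print(ctrl.get_obs()["t"])
E
```

```text
{'t': 0.0, 'qpos': array([ 1.15500323e+00,  4.23819755e-01,  1.63068092e+00,  1.27335722e-06,
        1.08860446e+00, -1.90408081e-02]), 'qvel': array([-0.00092417,  0.00098482, -0.00046985,  0.00148805,  0.00052309,
       -0.0015449 ]), 'joint_torque': array([-9.91742090e-04, -5.44613421e+01, -2.73668468e+01,  6.44577853e-02,
        2.27123313e-02, -1.18334233e-04]), 'ee_pos': array([241.29143351, 575.94423907, 221.91843283]), 'orientation': array([ 2.61499401e+00,  1.73962677e+00, -2.00320229e-03]), 'ft_force': array([-0.23462657, -0.41982184,  0.05940416]), 'moment': array([ 0.0632442 , -0.00043249,  0.03279711]), 'width': 87.82654438770278}
scene drive []
scene boss_top [(array([581.8,  47.1, 132.9]), 0.81)]
scene sleeve [(array([608.6,  88.4, 127.5]), 0.91)]
scene notch [(array([644.7,  42.9,  92.4]), 0.82), (array([584.9, 359.6,  -2.4]), 0.64)]
scene pin [(array([607.9, 108. ,  83.3]), 0.77)]
scene rotor [(array([577.5,  48.3,  88.6]), 0.94)]
scene specimen_jar [(array([485.6, 195.9,  70.1]), 0.81), (array([593.4, 234.6,  72.9]), 0.43)]
scene oil_bottle [(array([592.5, 234. ,  69.3]), 0.71)]
scene tube_rack [(array([761. , 130.7,  -4.1]), 0.8)]
scene beaker [(array([ 551.3, -162.5,    2. ]), 0.81)]
side drive []
side boss_top [(array([575.4,  50.9, 137.6]), 0.7)]
side sleeve [(array([603.4,  91.7, 126.4]), 0.88), (array([582.1, 363.9,   1.2]), 0.27)]
side notch [(array([639.4,  42.2,  92.2]), 0.61)]
side pin [(array([608.9, 107.2,  84.1]), 0.82)]
side rotor [(array([575.5,  45.9,  89.5]), 0.59)]
side specimen_jar [(array([487.9, 199.9,  70.8]), 0.62)]
side oil_bottle [(array([593.4, 232.3,  70.5]), 0.77)]
side tube_rack [(array([763. , 132.6,   2.1]), 0.7)]
side beaker [(array([ 547.9, -166.1,   -0.7]), 0.92)]
wrist drive []
wrist boss_top []
wrist sleeve []
wrist notch []
wrist pin []
wrist rotor []
wrist specimen_jar []
wrist oil_bottle []
wrist tube_rack []
wrist beaker []
1.65
```

View pics/scene0.png

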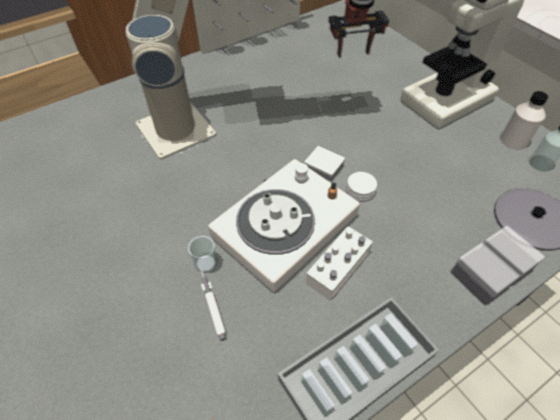

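View pics/side0.png

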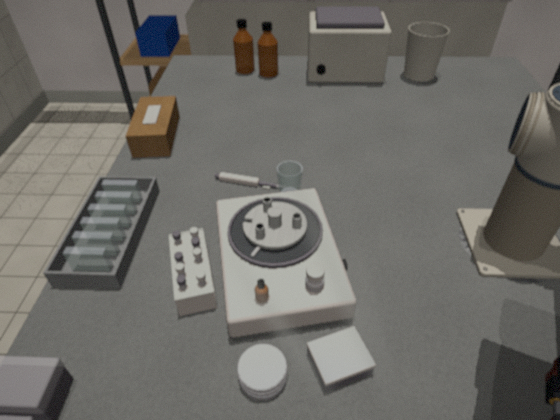

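The scene picture shows the rotor at about (275,212), the notch at (288,234) and the pin's end at (307,216). The side picture and the networks agree: the axis is near (578,48), the notch at about -5° and the pin at about 63°. I'll move above the rotor and check with the wrist camera.

Call:
move_arm(
  motion=[
    [[-0.12, 0.17, 0], [0, 0, 0]],
    [[-0.24, 0.34, 0], [0, 0, 0]],
    [[-0.36, 0.51, 0], [0, 0, 0]],
    [[-0.48, 0.69, 0], [0, 0, 0]],
    [[-0.6, 0.86, 0], [0, 0, 0]],
  ],
)

```text
t: 2.28
ee_pos: [326.3, 442.7, 222.8]
orientation: [-2.616, -1.74, -0.0]
ft_force: [-1.1, -0.3, 0.3]
width: 87.7
```

Call:
move_arm(
  motion=[
    [[-0.12, 0.17, 0], [0, 0, 0]],
    [[-0.24, 0.34, 0], [0, 0, 0]],
    [[-0.36, 0.51, 0], [0, 0, 0]],
    [[-0.48, 0.69, 0], [0, 0, 0]],
    [[-0.6, 0.86, 0], [0, 0, 0]],
  ],
)

```text
t: 2.9
ee_pos: [410.5, 309.9, 222.9]
orientation: [2.616, 1.74, 0.001]
ft_force: [0.4, 1.3, 0.4]
width: 87.9
```

Call:
move_arm(
  motion=[
    [[-0.12, 0.17, 0], [0, 0, 0]],
    [[-0.24, 0.34, 0], [0, 0, 0]],
    [[-0.36, 0.51, 0], [0, 0, 0]],
    [[-0.48, 0.69, 0], [0, 0, 0]],
    [[-0.6, 0.86, 0], [0, 0, 0]],
  ],
)

```text
t: 3.52
ee_pos: [494.7, 176.9, 222.8]
orientation: [2.616, 1.74, 0.001]
ft_force: [-0.3, -0.7, 0.2]
width: 88.0
```

Call:
move_arm(
  motion=[
    [[-0.12, 0.17, 0], [0, 0, 0.14]],
    [[-0.24, 0.34, 0], [0, 0, 0.28]],
    [[-0.36, 0.51, 0], [0, 0, 0.42]],
    [[-0.48, 0.69, 0], [0, 0, 0.56]],
    [[-0.58, 0.86, 0], [0, 0, 0.7]],
  ],
)

```text
t: 4.15
ee_pos: [580.0, 46.7, 222.8]
orientation: [3.067, 0.679, 0.0]
ft_force: [0.3, -0.2, 0.6]
width: 87.9
```

Run:
```python
from h import *
o=ctrl.get_obs(); print(o["t"],o["ee_pos"],o["orientation"],o["qpos"],o["ft_force"])
im=snap("wrist","w1.png"); print(im["mount"],im["camera_matrix"])
for n in ("boss_top","sleeve","notch","pin","rotor"):
    print(n,[(np.round(d["location"],1),round(d["p"],2)) for d in ctrl.pinpoint("wrist",n)[:4]])
```

```text
4.15 [580.02765172  46.71723924 222.79483308] [3.06724505e+00 6.79137762e-01 3.67338978e-04] [ 5.99307097e-02  3.60087357e-01  1.72745446e+00 -2.71063048e-05
  1.05381027e+00 -3.75857354e-01] [ 0.26801421 -0.21275424  0.59524766]
[[ 9.99999798e-01  5.37706812e-04  3.39828183e-04  6.80596503e-01]
 [-6.05474067e-04  9.68393562e-01  2.49426426e-01 -6.80133877e+01]
 [-1.94969137e-04 -2.49426581e-01  9.68393692e-01 -1.62229290e+02]
 [ 0.00000000e+00  0.00000000e+00  0.00000000e+00  1.00000000e+00]] [[346.88606391   0.         278.42238834]
 [  0.         346.88606391 216.94521645]
 [  0.           0.           1.        ]]
boss_top [(array([573.5,  50.4, 135.4]), 0.56)]
sleeve [(array([607.4,  90.2, 131. ]), 0.59)]
notch [(array([643.7,  38.7,  92.8]), 0.84)]
pin [(array([606.7, 105.9,  89.7]), 0.7)]
rotor []
```

View pics/w1.png

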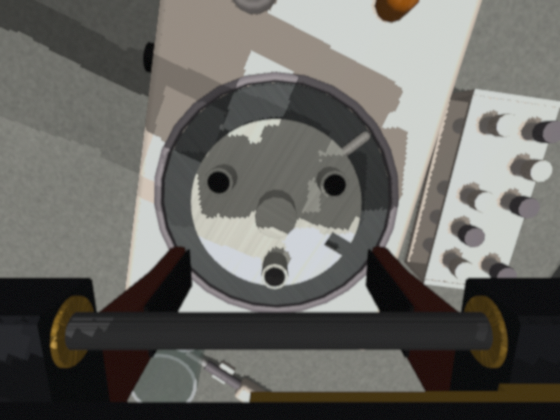

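The wrist picture shows the boss at (276,212), sleeve tops at (219,182), (334,185) and (275,276), the pin from (340,153) to (368,136), and the notch at about (332,243). I'll turn these pixels into world angles.

```bash
cat >> h.py <<'E'
def w2world(im,o,uv,z):
    K=im["camera_matrix"];M=np.array(im["mount"]);R=Rn.from_rotvec(o["orientation"]).as_matrix()
    d=R@M[:3,:3]@np.linalg.inv(K)@np.array([uv[0],uv[1],1.]); c=R@M[:3,3]+o["ee_pos"]
    return c+d*(z-c[2])/d[2]
def world2w(im,o,X):
    K=im["camera_matrix"];M=np.array(im["mount"]);R=Rn.from_rotvec(o["orientation"]).as_matrix()
    p=M[:3,:3].T@(R.T@(np.array(X)-o["ee_pos"])-M[:3,3]); q=K@p; return q[:2]/q[2]
E
python3 - <<'E'
from h import *
o=ctrl.get_obs(); im=snap("wrist","w1b.png",(150,60,410,320),3)
P={"boss":((276,212),134),"s1":((219,182),128),"s2":((334,185),128),"s3":((275,276),128),"pinout":((368,136),85),"pinin":((342,152),88),"notch":((332,243),98)}
W={k:w2world(im,o,*v) for k,v in P.items()}
c=sum(W[k][:2] for k in("s1","s2","s3"))/3; print("c",c)
for k,v in W.items(): d=v[:2]-c; print(k,v.round(1),np.hypot(*d).round(1),np.degrees(np.arctan2(d[1],d[0])).round(1))
E
```

```text
c [576.52736403  50.50780039]
boss [574.7  54.5 134. ] 4.4 114.9
s1 [527.1  55.7 128. ] 49.7 174.0
s2 [605.5  90.5 128. ] 49.4 54.1
s3 [597.    5.3 128. ] 49.7 -65.6
pinout [621.2 136.4  85. ] 96.8 62.5
pinin [607.1 115.2  88. ] 71.6 64.7
notch [634.1  42.4  98. ] 58.1 -8.0
```

View pics/w1b.png

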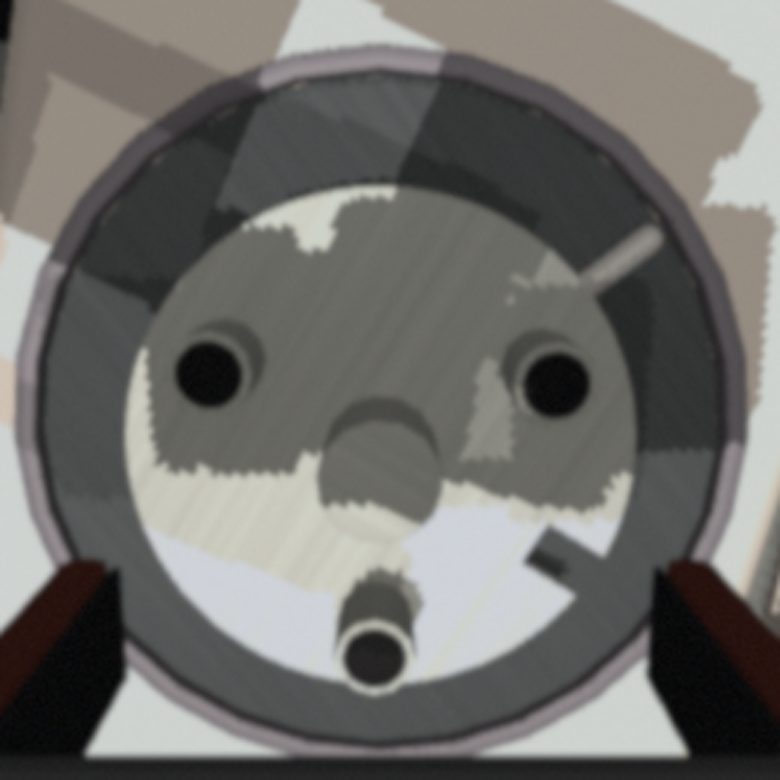

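Run:
```python
from h import *
from scipy.optimize import least_squares
o=ctrl.get_obs(); im=ctrl.get_image("wrist")
f=lambda u,v:(150+u/3-.33,60+v/3-.33)
# rotor plate edge pts r=72 z=98 ; rim outer r=110 z=82
def fit(pts,z):
    W=np.array([w2world(im,o,f(*p),z)[:2] for p in pts])
    r=least_squares(lambda c:np.hypot(*(W-c[:2]).T)-c[2],[577,50,70]); return r.x.round(2)
print("plate",fit([(125,430),(380,185),(637,430),(385,684),(210,625),(540,640)],98))
print("rim",fit([(17,400),(380,45),(745,420),(390,757),(120,135),(640,135)],82))
a=w2world(im,o,f(588,282),84+2)[:2];b=w2world(im,o,f(658,232),86)[:2]; d=b-a; print(a,b,np.degrees(np.arctan2(d[1],d[0])))
c=np.array([577,50])
for q in((588,282),(658,232)):
    e=w2world(im,o,f(*q),86)[:2]-c;print(np.hypot(*e),np.degrees(np.arctan2(e[1],e[0])))
n=[w2world(im,o,f(*p),98)[:2] for p in((547,527),(605,558),(526,560),(573,598))]
m=(n[0]+n[2])/2-c;m2=(n[1]+n[3])/2-c; print([ (np.hypot(*v),np.degrees(np.arctan2(v[1],v[0]))) for v in(m,m2)],np.linalg.norm(n[0]-n[2]))
```

```text
plate [578.33  48.29  72.76]
rim [576.53  51.34 108.47]
[611.00540914 115.49157396] [622.1710481  136.08482251] 61.53349467224871
73.79372676707416 62.56015572250684
97.2163579498949 62.312781494661955
[(np.float64(53.903635763601315), np.float64(-7.553789342772657)), (np.float64(72.86106974959549), np.float64(-7.824385808552204))] 11.566040290133136
```

The fits put the axis at about (577.5,49.5), the pin at 62.6° and the notch at -6 to -7.5°, so the rotor needs about +69°. I'll straddle it with the open fingers, one just clockwise of the 54° sleeve, and then turn the tool about the axis.

Call:
move_arm(
  motion=[
    [[-0.007, -0.024, 0.11], [0, 0, 0]],
    [[-0.007, -0.024, 0.25], [0, 0, 0]],
    [[-0.007, -0.024, 0.4], [0, 0, 0]],
    [[-0.007, -0.024, 0.53], [0, 0, 0]],
    [[-0.007, -0.024, 0.53], [0, 0, 0]],
  ],
)

```text
t: 5.18
ee_pos: [575.0, 50.9, 140.9]
orientation: [-3.065, -0.688, 0.007]
ft_force: [1.0, -0.2, 0.5]
width: 87.8
```

Run:
```python
from h import *
o=ctrl.get_obs(); print(o["t"],o["ee_pos"],o["ft_force"])
snap("wrist","w2.png"); snap("side","s2.png",(190,160,360,310),4)
```

```text
5.175 [574.99482543  50.92120451 140.92101952] [ 1.02431056 -0.20199795  0.47147138]
```

View pics/s2.png

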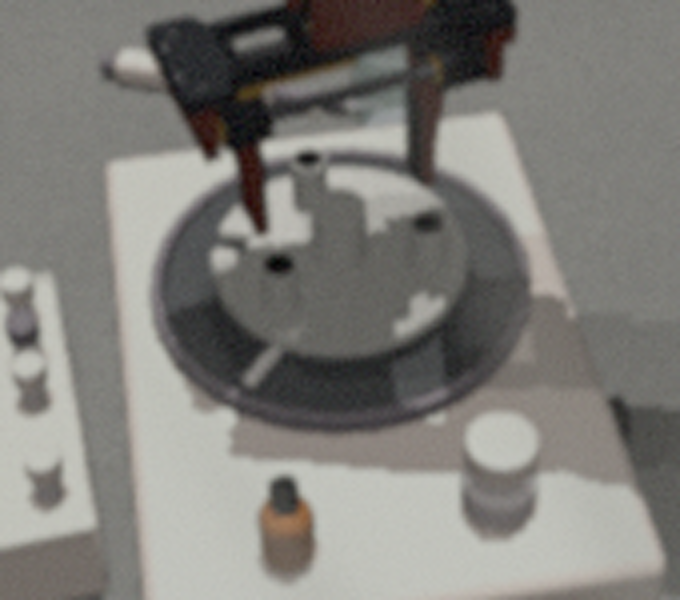

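View pics/w2.png

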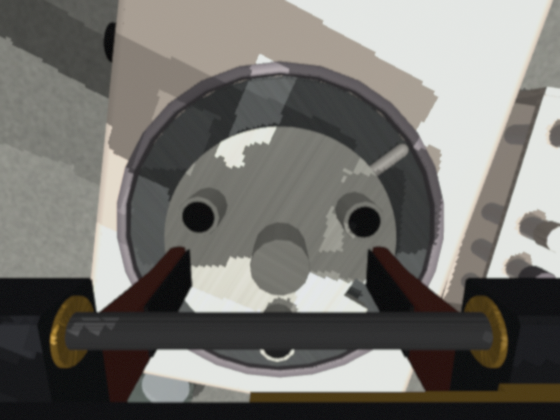

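The finger tips stand beside the sleeves, clear of them: the side view has the tip at (262,232) and the sleeve tops at (278,262) and (308,158). I'll go down between them slowly.

Call:
move_arm(
  motion=[
    [[0, 0, 0.03], [0, 0, 0]],
    [[0, 0, 0.08], [0, 0, 0]],
    [[0, 0, 0.14], [0, 0, 0]],
    [[0, 0, 0.2], [0, 0, 0]],
    [[0, 0, 0.2], [0, 0, 0]],
  ],
)

```text
t: 5.9
ee_pos: [576.3, 50.5, 112.2]
orientation: [-3.065, -0.687, 0.003]
ft_force: [0.1, -0.1, 0.0]
width: 87.4
```

Call:
move_arm(
  motion=[
    [[0, 0, 0], [0, 0, -0.04]],
    [[0, 0, 0], [0, 0, -0.08]],
    [[0, 0, 0], [0, 0, -0.12]],
    [[0, 0, 0], [0, 0, -0.16]],
    [[0, 0, 0], [0, 0, -0.2]],
  ],
)

```text
t: 6.52
ee_pos: [577.0, 50.5, 113.2]
orientation: [2.976, 1.006, -0.0]
ft_force: [0.2, -1.4, -0.9]
width: 87.9
```

Run:
```python
from h import *
o=ctrl.get_obs(); print(o["t"],o["ee_pos"],o["ft_force"],o["moment"])
snap("side","s3.png",(190,160,360,310),4)
```

```text
6.525 [577.00899217  50.49576571 113.24708659] [ 0.17643233 -1.43580952 -0.88185436] [-0.16967259 -0.01561123  0.01826478]
```

View pics/s3.png

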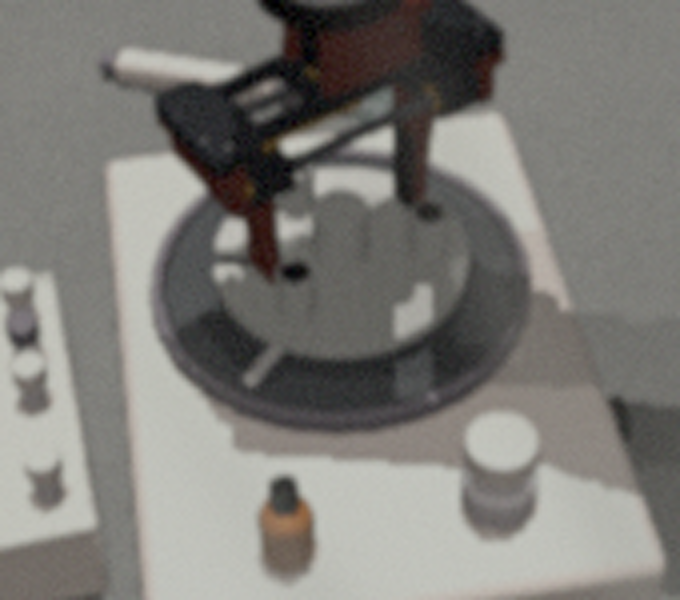

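It is turning: the sleeve top went from (278,262) to (294,271), with a force near 1.5 N. I'll go on.

Call:
move_arm(
  motion=[
    [[0, 0, 0], [0, 0, -0.06]],
    [[0, 0, 0], [0, 0, -0.12]],
    [[0, 0, 0], [0, 0, -0.18]],
    [[0, 0, 0], [0, 0, -0.24]],
    [[0, 0, 0], [0, 0, -0.3]],
  ],
)

```text
t: 7.2
ee_pos: [577.1, 50.5, 113.3]
orientation: [2.782, 1.459, 0.0]
ft_force: [1.2, -0.1, -0.4]
width: 88.0
```

Call:
move_arm(
  motion=[
    [[0, 0, 0], [0, 0, -0.06]],
    [[0, 0, 0], [0, 0, -0.12]],
    [[0, 0, 0], [0, 0, -0.18]],
    [[0, 0, 0], [0, 0, -0.24]],
    [[0, 0, 0], [0, 0, -0.3]],
  ],
)

```text
t: 7.82
ee_pos: [577.2, 50.5, 113.3]
orientation: [2.52, 1.876, 0.001]
ft_force: [0.3, -0.6, -0.1]
width: 87.7
```

Call:
move_arm(
  motion=[
    [[0, 0, 0], [0, 0, -0.04]],
    [[0, 0, 0], [0, 0, -0.08]],
    [[0, 0, 0], [0, 0, -0.12]],
    [[0, 0, 0], [0, 0, -0.16]],
    [[0, 0, 0], [0, 0, -0.16]],
  ],
)

```text
t: 8.45
ee_pos: [577.0, 50.6, 113.3]
orientation: [2.356, 2.078, 0.0]
ft_force: [0.1, -0.6, -0.3]
width: 87.6
```

Run:
```python
from h import *
o=ctrl.get_obs(); print(o["t"],o["ee_pos"],o["ft_force"],o["moment"])
v=o["orientation"]; print("phi",2*np.degrees(np.arctan2(v[1],v[0])))
snap("side","s4.png",(190,160,360,310),4);snap("wrist","w4.png")
```

```text
8.45 [577.03434015  50.58633343 113.25529458] [ 0.08049717 -0.61903449 -0.27329838] [0.02790075 0.00913944 0.0041581 ]
phi 82.81753238177026
```

View pics/s4.png

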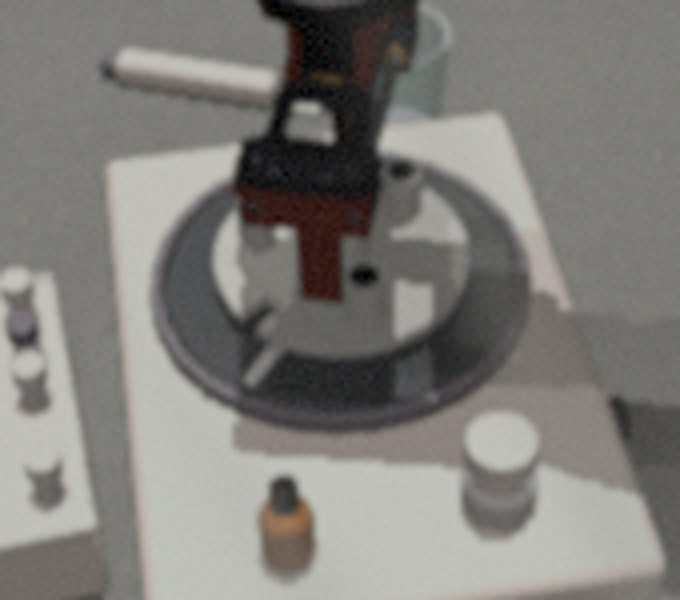

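View pics/w4.png

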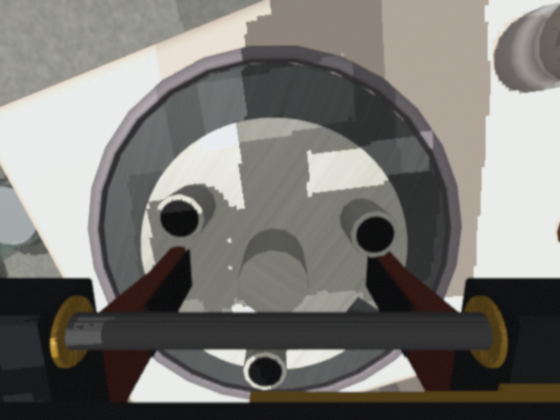

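The side view has the notch at (258,318), still short of the pin end at (280,345). I'll measure the rotor angle from the sleeve tops in the wrist picture: (181,216), (375,234) and (264,370).

```bash
cat >> h.py <<'E'
def angs(im,o,pts,z=128):
    W=np.array([w2world(im,o,p,z)[:2] for p in pts]); c=W.mean(0)
    a=np.degrees(np.arctan2(*(W-c).T[::-1])); print("c",c.round(1),"r",np.hypot(*(W-c).T).round(1),"a",a.round(1))
    b=np.exp(1j*np.radians(3*a)).mean(); print("notch mod120:",(np.degrees(np.angle(b))/3+60)%120)
E
python3 - <<'E'
from h import *
o=ctrl.get_obs(); im=snap("wrist","w4b.png",(140,180,420,400),2.8)
angs(im,o,[(181,216),(375,234),(264,370)])
E
```

```text
c [576.  49.] r [49.7 49.8 50. ] a [-132.8  107.4  -12.7]
notch mod120: 47.30238374780596
```

View pics/w4b.png

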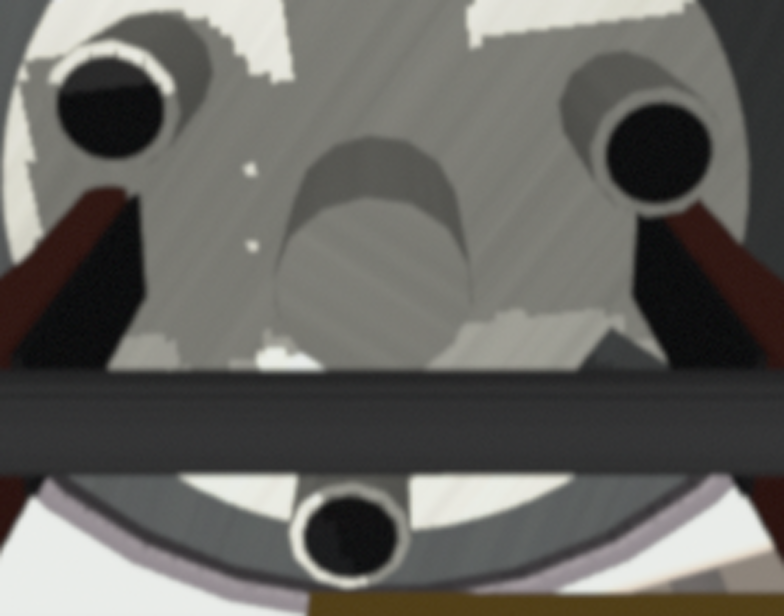

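The notch stands at 47.3° with the finger at 82.8°, which is the contact offset I expected. The pin is at about 62.5°, so it needs 15° more, slowly.

Call:
move_arm(
  motion=[
    [[0, 0, 0], [0, 0, -0.06]],
    [[0, 0, 0], [0, 0, -0.12]],
    [[0, 0, 0], [0, 0, -0.18]],
    [[0, 0, 0], [0, 0, -0.22]],
    [[0, 0, 0], [0, 0, -0.25]],
  ],
)

```text
t: 9.22
ee_pos: [577.1, 50.6, 113.3]
orientation: [2.063, 2.369, 0.0]
ft_force: [0.3, -0.3, -0.8]
width: 87.8
```

Call:
move_arm(
  motion=[
    [[0, 0, 0], [0, 0, 0]],
    [[0, 0, 0], [0, 0, 0.05]],
    [[0, 0, -0.1], [0, 0, 0.08]],
    [[0, 0, -0.3], [0, 0, 0.08]],
    [[0, 0, -0.5], [0, 0, 0.08]],
  ],
)

```text
t: 9.85
ee_pos: [576.9, 50.6, 189.8]
orientation: [2.162, 2.279, 0.0]
ft_force: [-0.2, 1.1, 0.1]
width: 87.9
```

Run:
```python
from h import *
o=ctrl.get_obs(); print(o["t"],o["ee_pos"],o["ft_force"],o["moment"])
v=o["orientation"]; print("phi",2*np.degrees(np.arctan2(v[1],v[0])))
snap("side","s5.png",(190,160,360,310),4);snap("wrist","w5.png",(100,40,440,280),2.3)
```

```text
9.85 [576.92606281  50.56816675 189.82687756] [-0.15515587  1.09662815  0.10059744] [ 0.02302479 -0.05957912  0.0194041 ]
phi 93.03749272227896
```

View pics/s5.png

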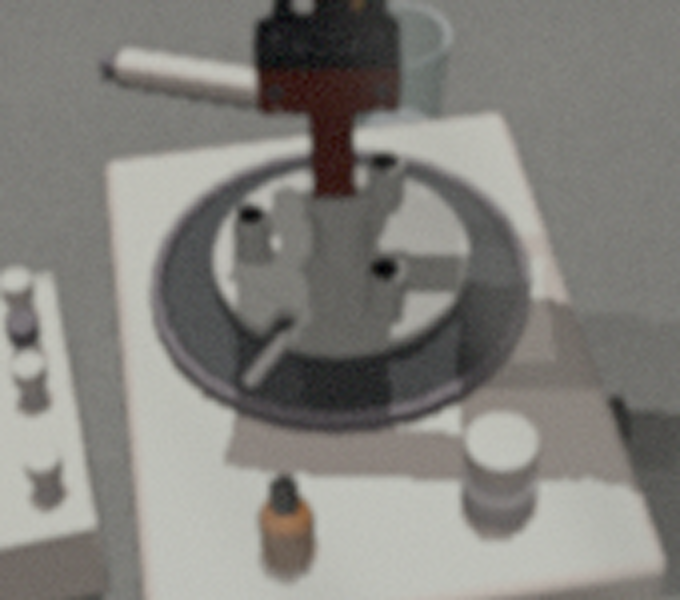

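View pics/w5.png

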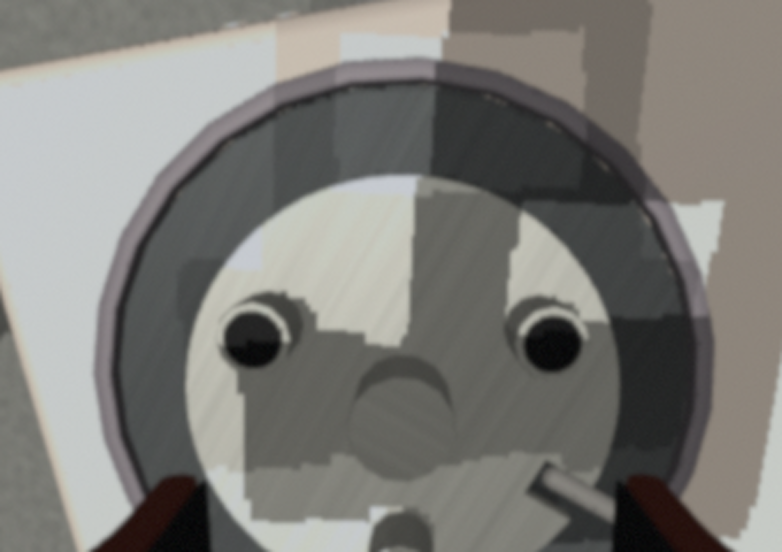

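The pin's inner end now shows within the notch, at about (548,475) in the enlarged wrist view and (288,325) in the side view. I'll go up and close the gripper for a full measurement and the press.

Call:
move_arm(
  motion=[
    [[0, 0, -0.1], [0, 0, 0]],
    [[0, 0, -0.2], [0, 0, 0]],
    [[0, 0, -0.3], [0, 0, 0]],
    [[0, 0, -0.3], [0, 0, 0]],
    [[0, 0, -0.3], [0, 0, 0]],
  ],
  gripper=0,
)

```text
t: 10.58
ee_pos: [576.7, 50.5, 232.9]
orientation: [-2.161, -2.28, 0.001]
ft_force: [0.3, -0.2, -0.5]
width: 41.2
```

Run:
```python
from h import *
o=ctrl.get_obs(); print(o["t"],o["ee_pos"],o["width"])
im=snap("wrist","w6.png",(150,60,410,320),3)
for n in ("notch","pin"): print(n,[(np.round(d["location"],1),round(d["p"],2)) for d in ctrl.pinpoint("wrist",n)[:2]+ctrl.pinpoint("side",n)[:2]])
```

```text
10.575 [576.71862499  50.54632334 232.88603126] 41.24665949233658
notch [(array([608.8, 104. ,  88. ]), 0.86), (array([603.6, 107.9,  93.7]), 0.62)]
pin [(array([604.6, 104.4,  90.6]), 0.64), (array([605.2, 105.8,  79.5]), 0.63)]
```

View pics/w6.png

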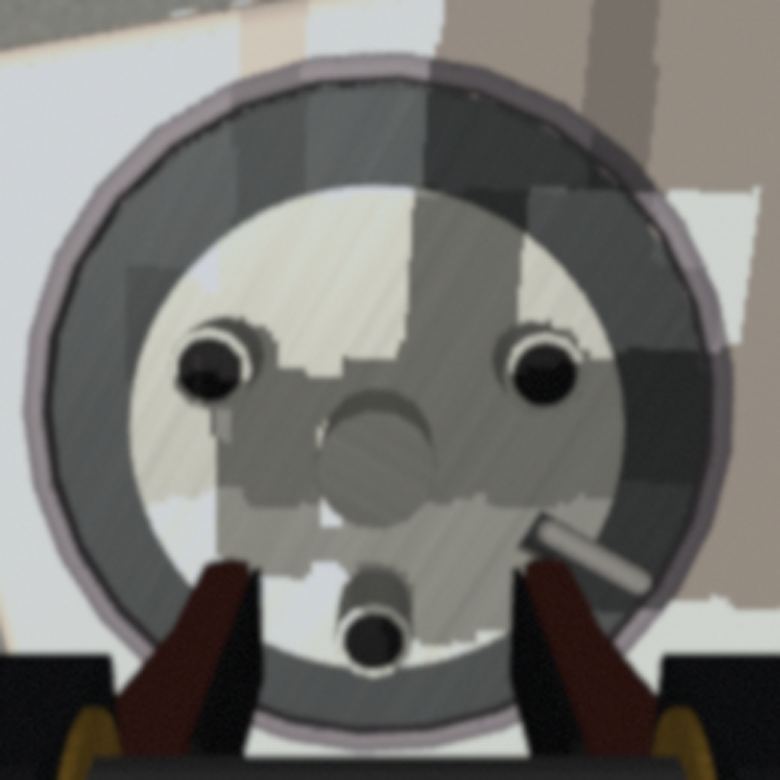

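Here the sleeves are at crop pixels (213,367), (543,371) and (373,638), and the pin runs from (541,528) to (645,584).

Run:
```python
from h import *
o=ctrl.get_obs(); im=ctrl.get_image("wrist")
f=lambda p:(150+p[0]/3-.33,60+p[1]/3-.33)
angs(im,o,[f(p) for p in((213,367),(543,371),(373,638))])
c0=np.array([577,50]); 
a=w2world(im,o,f((541,528)),88)[:2];b=w2world(im,o,f((643,583)),86)[:2]
for q in(a,b,b-a+c0): e=q-c0;print(np.hypot(*e).round(1),np.degrees(np.arctan2(e[1],e[0])).round(1))
# overlay predicted notch corners & pin edges
vis=cv2.resize(im["pixels"][60:320,150:410,::-1],None,fx=3,fy=3,interpolation=cv2.INTER_CUBIC)
def dr(pts,z,col):
    P=[((world2w(im,o,[*p,z])-[150,60]+.33)*3).astype(int) for p in pts]
    cv2.polylines(vis,[np.array(P)],False,col,1)
def rect(ang,r0,r1,h,c):
    u=np.array([np.cos(np.radians(ang)),np.sin(np.radians(ang))]);n=np.array([-u[1],u[0]])
    return [c+r1*u+h*n,c+r0*u+h*n,c+r0*u-h*n,c+r1*u-h*n]
dr(rect(62.5,53,72,7,c0),98,(0,0,255)); dr(rect(62.5,58,99,4,c0),84,(0,255,0))
t=np.radians(np.arange(0,361,5)); 
dr([c0+72*np.array([np.cos(x),np.sin(x)]) for x in t],98,(0,0,255)); dr([c0+110*np.array([np.cos(x),np.sin(x)]) for x in t],82,(0,255,0))
cv2.imwrite("pics/w6o.png",vis)
```

```text
c [575.8  48.3] r [49.2 49.6 49.9] a [-118.1  122.6    1.9]
notch mod120: 62.153549419703246
57.0 62.1
95.1 62.7
38.1 63.6
```

View pics/w6o.png

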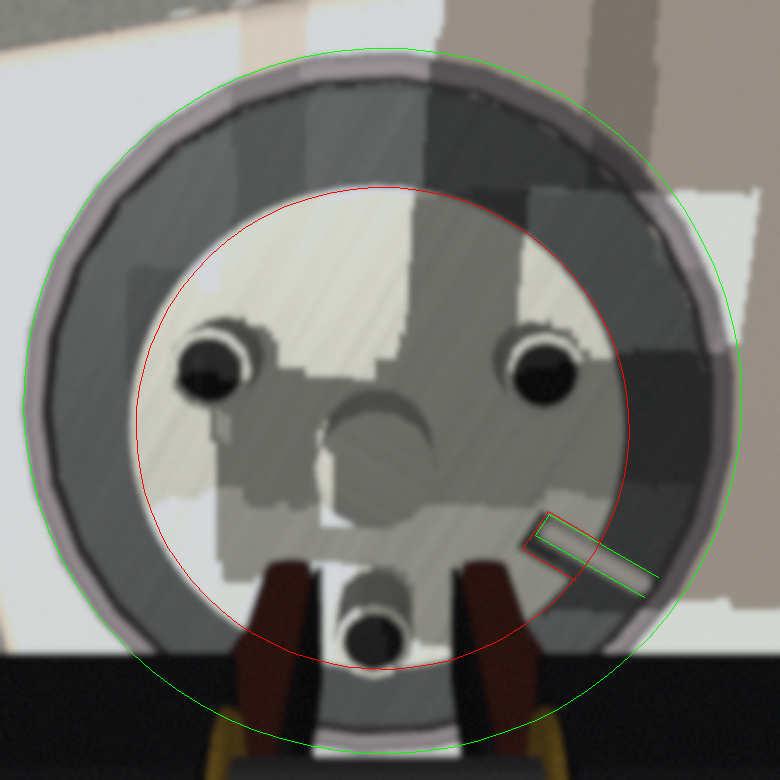

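The predicted notch (red) and pin (green) outlines lie on the picture: the notch is at 62.2° and the pin at about 62.5°. I'll finish closing and go down to just above the boss.

Call:
move_arm(
  motion=[
    [[0, 0, 0.1], [0, 0, 0]],
    [[0, 0, 0.25], [0, 0, 0]],
    [[0, 0, 0.4], [0, 0, 0]],
    [[0, 0, 0.55], [0, 0, 0]],
    [[0, 0, 0.58], [0, 0, 0]],
  ],
  gripper=0,
)

```text
t: 11.5
ee_pos: [575.4, 50.5, 143.8]
orientation: [-2.159, -2.278, 0.005]
ft_force: [0.3, -0.1, 0.1]
width: 0.5
```

Call:
move_arm(
  motion=[
    [[0, 0, 0], [0, 0, 0]],
    [[0, 0, 0.01], [0, 0, 0]],
    [[0, 0, 0.02], [0, 0, 0]],
    [[0, 0, 0.03], [0, 0, 0]],
    [[0, 0, 0.04], [0, 0, 0]],
  ],
)

```text
t: 12.12
ee_pos: [577.0, 50.6, 140.3]
orientation: [2.161, 2.28, 0.0]
ft_force: [0.5, 0.0, -0.2]
width: 0.4
```

Run:
```python
from h import *
o=ctrl.get_obs(); print(o["t"],o["ee_pos"],o["ft_force"],o["moment"],o["width"])
snap("side","s7.png",(190,160,360,310),4)
```

```text
12.125 [577.04403682  50.57670845 140.30031462] [ 0.50632185  0.02172631 -0.15983995] [ 0.06908178  0.06375847 -0.02356934] 0.44120106388329694
```

View pics/s7.png

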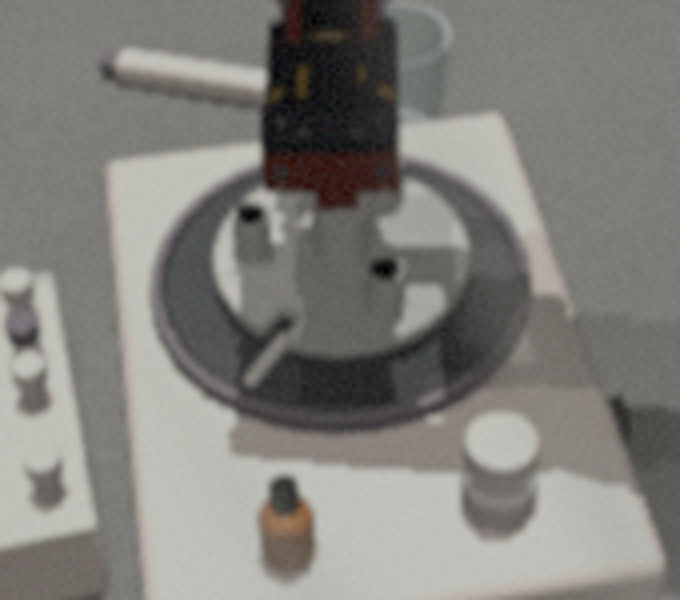

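The fingers are centred just above the boss. I'll press in small steps and watch the force.

Call:
move_arm(
  motion=[
    [[0, 0, 0.01], [0, 0, 0]],
    [[0, 0, 0.02], [0, 0, 0]],
    [[0, 0, 0.03], [0, 0, 0]],
    [[0, 0, 0.04], [0, 0, 0]],
    [[0, 0, 0.05], [0, 0, 0]],
  ],
)

```text
t: 12.8
ee_pos: [577.1, 50.6, 133.1]
orientation: [2.161, 2.28, 0.0]
ft_force: [-2.5, -0.0, 6.2]
width: 0.0
```

Call:
move_arm(
  motion=[
    [[0, 0, 0.006], [0, 0, 0]],
    [[0, 0, 0.012], [0, 0, 0]],
    [[0, 0, 0.018], [0, 0, 0]],
    [[0, 0, 0.024], [0, 0, 0]],
    [[0, 0, 0.03], [0, 0, 0]],
  ],
)

```text
t: 13.42
ee_pos: [577.0, 50.5, 128.8]
orientation: [2.161, 2.28, 0.0]
ft_force: [-1.4, -0.2, 6.5]
width: 0.6
```

It has passed the 2 mm stop at 6.5 N, so the pin is going into the notch. I'll go on.

Call:
move_arm(
  motion=[
    [[0, 0, 0.006], [0, 0, 0]],
    [[0, 0, 0.012], [0, 0, 0]],
    [[0, 0, 0.018], [0, 0, 0]],
    [[0, 0, 0.022], [0, 0, 0]],
    [[0, 0, 0.026], [0, 0, 0]],
  ],
)

```text
t: 14.05
ee_pos: [577.0, 50.6, 124.9]
orientation: [2.161, 2.28, 0.0]
ft_force: [-3.3, -0.2, 6.2]
width: 0.7
```

Call:
move_arm(
  motion=[
    [[0, 0, 0.002], [0, 0, 0]],
    [[0, 0, 0.004], [0, 0, 0]],
    [[0, 0, 0.006], [0, 0, 0]],
    [[0, 0, 0.008], [0, 0, 0]],
    [[0, 0, 0.008], [0, 0, 0]],
  ],
)

```text
t: 14.68
ee_pos: [577.0, 50.6, 124.3]
orientation: [2.161, 2.28, 0.0]
ft_force: [-4.3, -0.8, 12.7]
width: 0.8
```

Call:
move_arm(
  motion=[
    [[0, 0, 0.002], [0, 0, 0]],
    [[0, 0, 0.004], [0, 0, 0]],
    [[0, 0, 0.006], [0, 0, 0]],
    [[0, 0, 0.006], [0, 0, 0]],
    [[0, 0, 0.006], [0, 0, 0]],
  ],
)

```text
t: 15.3
ee_pos: [577.0, 50.6, 124.3]
orientation: [2.161, 2.28, 0.001]
ft_force: [-7.1, -0.6, 20.6]
width: 0.6
```

At 20.6 N it no longer moves and the tip is at 124.3 mm, against 124 mm expected, so the rotor is home. I'll take the hand away upward.

Call:
move_arm(
  motion=[
    [[0, 0, -0.01], [0, 0, 0]],
    [[0, 0, -0.04], [0, 0, 0]],
    [[0, 0, -0.2], [0, 0, 0]],
    [[0, 0, -0.45], [0, 0, 0]],
    [[0, 0, -0.7], [0, 0, 0]],
  ],
)

```text
t: 15.92
ee_pos: [576.8, 50.5, 227.9]
orientation: [-2.161, -2.28, 0.001]
ft_force: [-0.0, 0.7, -0.2]
width: 0.2
```

Run:
```python
from h import *
o=ctrl.get_obs(); print(o["t"],o["ee_pos"],o["ft_force"])
snap("side","s8.png",(190,160,360,310),4); im=snap("wrist","w8.png",(150,60,410,320),3)
for c in("scene","side"):
  ctrl.get_image(c)
  for n in ("notch","pin","rotor","specimen_jar","oil_bottle","beaker","tube_rack"): print(c,n,[(np.round(d["location"],1),round(d["p"],2)) for d in ctrl.pinpoint(c,n)[:1]])
```

```text
15.925 [576.77626638  50.54461258 227.93410041] [-0.02104277  0.65109455 -0.22320433]
scene notch [(array([606.6, 102.5,  81.6]), 0.83)]
scene pin [(array([610.2, 107.7,  84.2]), 0.68)]
scene rotor [(array([577. ,  45.4,  80.3]), 0.66)]
scene specimen_jar [(array([485. , 197.4,  67.7]), 0.49)]
scene oil_bottle [(array([595.1, 233.9,  70.7]), 0.51)]
scene beaker [(array([ 549.3, -165.7,    3.3]), 0.84)]
scene tube_rack [(array([762.6, 136.1,  -1.2]), 0.83)]
side notch [(array([604.5, 108.6,  82. ]), 0.95)]
side pin [(array([607.4, 105.1,  87.1]), 0.58)]
side rotor [(array([575.3,  47.7,  81.8]), 0.85)]
side specimen_jar [(array([487.3, 201. ,  72. ]), 0.87)]
side oil_bottle [(array([596.1, 232.4,  68.7]), 0.67)]
side beaker [(array([ 5.504e+02, -1.638e+02,  1.000e-01]), 0.61)]
side tube_rack [(array([760.9, 135.2,   2.1]), 0.7)]
```

View pics/s8.png

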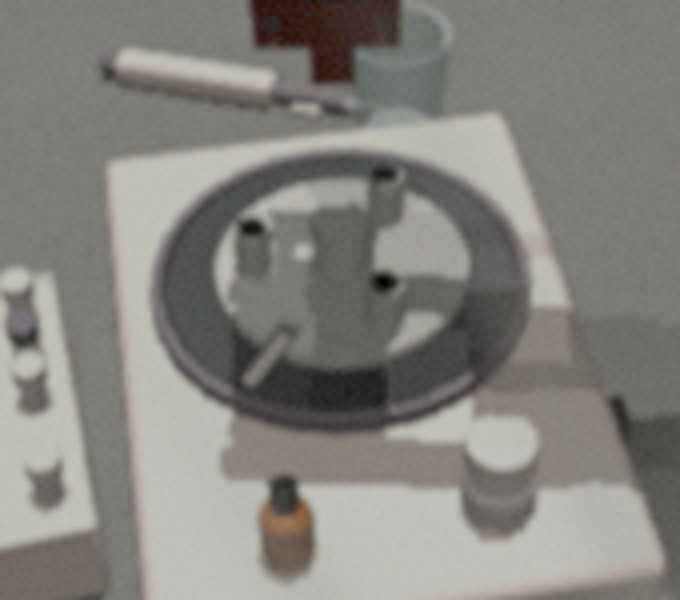

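View pics/w8.png

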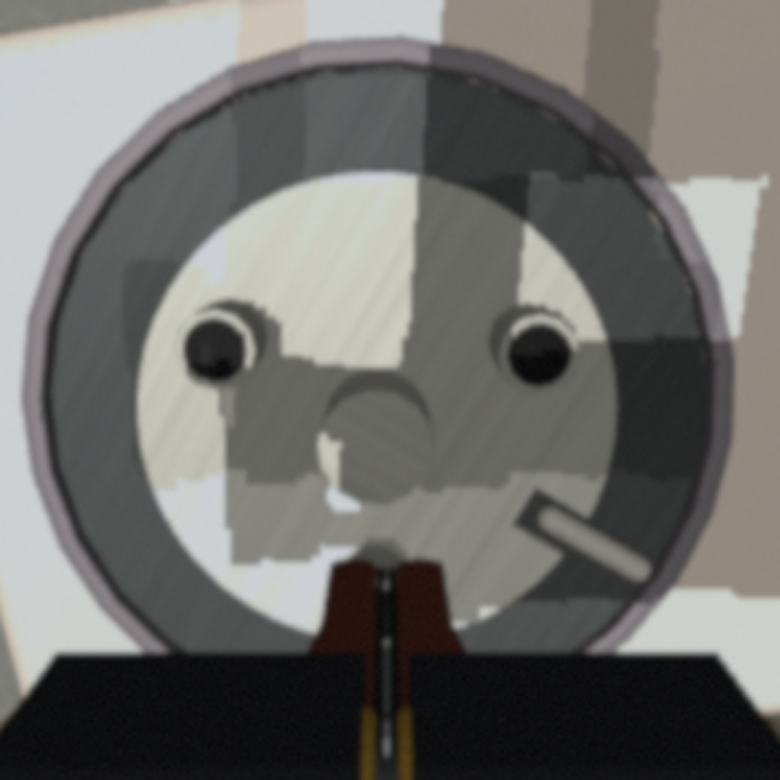

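The pin lies inside the notch at crop (540,520), and the rotor is flat. The networks put the rotor's origin at z of about 81 and the notch at about 82, within their accuracy of the home values (80 and 84). The hand is clear and the force is about zero.

```bash
python3 -c "
from workcell import ctrl
print(ctrl.close_job())"
```

```text
the job is handed in; nothing more can be done
None
```

The rotor is home with the drive pin in its notch, and I handed the job in at about 17 s of the 54 s allowed. No verdict was reported.

**Turning:** I lowered the open fingers around the rotor and pushed one sleeve with a fingertip. This turned the rotor about 68° counterclockwise, with forces of about 1 N. After that the wrist camera measured the notch at 62.2° and the pin at about 62.5°.

**Pressing:** I pressed the boss straight down with the closed fingertips. It slid past the 2 mm pin stop at about 6 N and stopped at 20.6 N, with the fingertip at 124.3 mm (124 mm expected when home).

**Last checks:**
- **Rotor:** The networks put its origin about 81 mm above the bench (80 expected). The pictures show it flat with the pin inside the notch.
- **Notch to pin:** The networks' two points differ by 4.5 to 6.3 mm seen from above, near the 6 mm limit. Each is only good to about 4 mm, so I relied on the picture and the full 10 mm of travel instead.
- **Other things:** The jar, bottle, beaker and tube rack read within about 6 mm of their starting positions, which is close to the networks' accuracy. I did not measure the slide box, petri dishes or pipette again, but the hand never came near them.
- **Hand:** It was about 100 mm above the rotor when I handed in, with force near zero.

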